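Roll the turned post to the line and lock it

ROBOT

A 6-joint arm with a two-finger parallel gripper is mounted at the origin on a cart in front of the work surface, level with it; the furniture and walls round the work are solid. World frame = base frame: x ahead of the robot, y to its left, z up, the work surface at z = 0. Lengths are in m, angles in degrees, forces in N, time in s.
With the tool pointing down it reaches from about 0.325 to 1 m from the base axis. Payload 5.1 kg.
Tool frame: the origin (TCP) lies midway between the tips of the shut fingers; the grasp point (between the pads) lies 19 mm behind it; z points along the fingers, y is the line along which they close (so a half turn about z gives the same grasp; the last joint's range is limited). The gripper opens to 85 mm and grips with 20 to 120 N. Pads are 22 mm wide; open, the fingers measure 114 mm over their backs; the gripper's body (76 mm by 85 mm) begins 54 mm behind the grasp point. The pads swing forward as they close: fully open they stand 13 mm farther back than shut.
Start: joints at [61.329, 7.093, 94.555, -0, 78.352, -4.733], TCP at [0.264, 0.594, 0.21] pointing down, gripper open.
Joint ranges: [-149.61, 149.61], [-58.7, 133.49], [1.44, 155.28], [-77.14, 257.14], [18.33, 153.61], [-166.67, 166.67]. Speed limits (degrees/s): [147.25, 147.25, 180, 180, 180, 180].

INTERFACE

Orientations are given as [roll, pitch, yaw] about the fixed x, y, z axes, in that order (R = Rz(yaw) Ry(pitch) Rx(roll)).
In Python, from station import observe, optics, robot gives the robot as it stands.
- The arm moves only by the tool carry_out, never from a script. Its argument "steps" is a list of rows, each a list of 7 numbers: the shift along the tool's x, y, z in mm, then the turn, a rotation vector about the tool's x, y, z in degrees, then the finger opening in mm, from 0 to 85.4. In form: [[dx, dy, dz, ax, ay, az, hand], ...]. A call has 1 to 8 rows; each row shifts and turns the commanded pose from where the row before left it, along the tool's axes as they then stand; what a row does not reach is not made up. A row lasts 1/12 s, in which the tool goes at most 41.7 mm and 7.16 degrees, less where a joint would pass 70% of its speed; a pose out of reach is approached as far as the arm can. A call with a gripper value outside its range is refused whole. The fingers move at their own pace and stop on an object; the grip force is fixed at half the most. Time passes only in rows, so rows that do not move let the fingers close. It gives the time, the measured TCP pose, the force, the opening and the grip force at its end, in the units of the state.
- observe(): the state, without advancing time (a new reading comes with each control period).
- optics.read_camera(name): name is "side" or "top"; returns (picture, depth): 420x560x3 uint8, blue, green, red; 420x560 float32, m along the optical axis (not along the pixel's ray), 0 where there is no reading.
- optics.get_calibration(name): a dict with "vfov" (degrees; the focal length in pixels is half the picture's height over the tangent of half this angle, whatever the lens; pixels are square), "cx", "cy" (the principal point, pixels), "dist" ([k1, k2, p1, p2, k3] as OpenCV has them; the pictures are not rectified), "rvec" (rotation vector, rad) and "tvec" (3), from world to camera coordinates, as OpenCV has them. Camera axes: x right, y down, z forward; pixel columns grow to the right and rows downward; lengths in m; the calibration is good to about 2 mm. A picture is of the moment at which its call begins. get_calibration takes no time and is no camera call.
- robot.close_job(): hands the job in; it is judged then, once.
Trained networks look in the newest picture that a camera, given by its name, has taken for a name from the list of things; names that differ only in an ending like _2 or _b are one class to them, and where a whole thing is asked for, a point or a joint stands for the part that bears it (a point fixed in the world has none). Each returns a list of dicts, best first, with "confidence" (0 to 1); they miss things now and then, are a little off and sometimes report something else, mostly with a low value. They report only what shows in the picture. A call takes as long as a camera call.
- optics.look_for(camera, query): "box" ([left, top, right, bottom] in pixels, round what is visible of it).
- optics.tip_of(camera, query): "point" ([column, row] in pixels: a listed point, or the origin of a listed thing).
The state is a dict: "t": time; "joint_positions": joint angles; "joint_velocities": joint speeds; "joint_torque": joint torques, N m; "eef_pos": TCP position; "tcp_rot": TCP orientation; "wrist_force": force on the tool from outside, world axes, zero at the start; "ft_torque": the same for the moment, N m; "finger_gap": opening from 0.0 (shut) to 1.0 (fully open); "gripper_force": force on a finger pad.
Only numpy, scipy, OpenCV 4.12 (cv2) and the standard library are available. Lean on these libraries where they do the work, as an engineer would, in place of code of your own. Each camera call takes 0.05 s, during which the arm holds its last target. There are 200 camera calls.

TASK

Roll the loose turned wooden post along the marking-out jig, without lifting it or sliding it, and let it come to rest by itself on the scribed line, square to the jig. Then push the jig's sliding fork keeper fully home over the post's end tenon so the post cannot roll off the line. Leave the sanding block, the small tin and the miniature chair where they are.

Things in the scene. Friction and masses are not known exactly. Their poses are not given: they have to be found in the camera images.
- jig: Fixed plywood board, 244 (x) x 400 (y) x 8 mm thick; origin at the centre of its underside, z up. The post rolls along y over the far (+x) half, its axis along x. A lip 6 mm high at each y end (inside edge at +-192 mm). At the near (-x) side, at y = 0, two guides hold the sliding fork keeper.
- line_mark (a point): Point on the jig's top face, on the scribed line, over which the post's centre belongs: jig x = +45 mm, y = 0, z = 8 mm. Axes as the jig's. The line is black, 2 mm wide and runs along the jig's x right across the lane, in line with the middle of the keeper's fork.
- post: Loose light-wood post, 140 mm long, about 0.09 kg. Origin at its middle, on its axis; x along the axis, y and z turn with it (z up at the start). Rolls on a 64 mm long, 32 mm diameter middle with dark rings; round shoulders; a 16 mm diameter tenon 48 to 70 mm from the middle at each end. Starts on the board, axis 24 mm over the bench, 115 to 145 mm either side of the line and about parallel to it.
- keeper (a joint): Travel of the aluminium fork keeper, m: 0 = open (towards jig -x), 0.040 = home against its stop (towards jig +x). Starts at 0 to 0.008; about 2 N of friction, stays where left. Two prongs 27 mm apart inside with flared tips, 8 to 24 mm over the board; tips at jig x = -44 mm when open, -4 mm when home, straddling the tenon with 5 mm to spare each side.
- keeper_knob (a point): Centre of the top 20 mm of the keeper's upright black knob, a cylinder of 16 mm diameter: this point is 52 mm over the bench, the knob's top 62 mm, its foot 32 mm. Moves with the keeper; at jig x = -86 mm, y = 0 when open. Axes as the jig's.
- sanding_block: Brick-red sanding block, 48 x 68 x 24 mm, loose, lying on the jig's lane on the other side of the line from the post, 115 to 145 mm from it, its 68 mm along the line. Origin at the centre of its underside. Leave it alone.
- nozzle_tin: Small round grey tin, 43 mm diameter, 21 mm high, loose on the bench right of the jig. Origin at the centre of its underside. Leave it alone.
- mini_chair: Miniature wooden chair, 36 x 36 x 50 mm, loose on the bench right of the jig. Origin at the centre of its underside. Leave it alone.
- post_end (a point): Middle of the post's end face at its own +x end, 70 mm from its centre. The post is smooth varnished (friction about 0.45 on everything, so it rolls when pushed from behind at axis height) with a little rolling resistance: pushed at 25 mm/s it stops within a few mm once the push ends.

How it is judged (in metres and radians):
On the way, in this order (a step that is already met when the one before it is completed fails the run):
1. the post is rolling: it has turned more than a quarter turn from how it lay (angle between post's own z axis and vertical above 1.6 rad), for 0.05 s.
2. the post has rolled on, well round into its first full turn (about 0.8 of a turn) (angle between post's own z axis and vertical below 1.3 rad), for 0.05 s.
3. the post rests untouched on the line, its axis within 5 mm of it and within 0.12 rad of parallel, while the keeper is still open (under 15 mm) (y of post in the frame of line_mark between -0.005 and 0.005 m and angle between the x axis of post and the x axis of jig, either way round below 0.12 rad and linear speed of post below 0.005 m/s and contact force between each of the arm, the fingers and post below 0.05 N and value of joint keeper below 0.015 m), for 0.3 s.
At the end, for the whole second after the job is handed in: The keeper is home (36 mm or more of its 40 mm) with its fork over the post's tenon; the post lies at rest on the jig board, its axis within 6 mm of the scribed line and within 0.12 rad of parallel to it, its centre within 15 mm of the line mark along the line (value of joint keeper above 0.036 m and y of post in the frame of line_mark between -0.006 and 0.006 m and x of post in the frame of line_mark between -0.015 and 0.015 m and z of post in the frame of line_mark between 0.012 and 0.02 m and angle between the x axis of post and the x axis of jig, either way round below 0.12 rad and linear speed of post below 0.01 m/s); the robot touches nothing.
It fails at once if the post is lifted more than 10 mm (height (world z) of post above 0.034 m).
It fails at once if the sanding block is moved more than 15 mm (distance of sanding_block from where it was at the start of the episode above 0.015 m).
It fails at once if the tin is moved more than 15 mm (distance of nozzle_tin from where it was at the start of the episode above 0.015 m).
It fails at once if the chair is moved more than 15 mm (distance of mini_chair from where it was at the start of the episode above 0.015 m).
It also fails if it takes over 64 s, if anything falls off the work surface, if the arm or the gripper's body presses on something with over 40 N, if the wrist force passes 120 N, or if a joint passes its speed limit or range.

## Working session

There is one attempt and no reset: what is moved stays moved. The work goes in short steps, Python scripts to look and compute and a tool call to move; the robot and the scene stay as the last step left them, time stands still between calls to the robot, and variables do not carry over. Pictures are saved under pics/ and viewed, at most 10 in all, crops included, and the job is handed in when it is done.

Besides the shell and the picture viewer there is one more tool, called after ">>>" by a JSON object that holds its "fn" and its "kwargs", one argument or row to a line. carry_out: Moves the arm, as the interface text tells. Its arguments: {"type":"object","properties":{"steps":{"type":"array","items":{"type":"array","items":{"type":"number"}}}},"required":["steps"]}

```bash
mkdir -p pics; cat > h.py <<'E'
import numpy as np, cv2
from station import observe, optics, robot
def cal(n):
    c=optics.get_calibration(n); f=210/np.tan(np.radians(c["vfov"]/2))
    K=np.array([[f,0,c["cx"]],[0,f,c["cy"]],[0,0,1]]); R=cv2.Rodrigues(np.array(c["rvec"],float))[0]
    return K,np.array(c["dist"],float),R,np.array(c["tvec"],float).ravel()
def ray(n,px):
    K,d,R,t=cal(n); u=cv2.undistortPoints(np.array(px,float).reshape(-1,1,2),K,d).reshape(-1,2)
    return -R.T@t, np.c_[u,np.ones(len(u))]@R
def atz(n,px,z):
    o,v=ray(n,px); return o+v*((z-o[2])/v[:,2])[:,None]
def atdepth(n,px,dep):
    o,v=ray(n,px); x,y=np.round(px).astype(int).reshape(-1,2).T
    return o+v*dep[y,x][:,None]
def proj(n,P):
    K,d,R,t=cal(n); return cv2.projectPoints(np.array(P,float).reshape(-1,3),R,t,K,d)[0].reshape(-1,2)
def tri(p1,p2):
    (a,u),(b,v)=ray("side",p1),ray("top",p2); u=u[0]/np.linalg.norm(u);v=v[0]/np.linalg.norm(v)
    s=np.linalg.lstsq(np.c_[u,-v],b-a,rcond=None)[0]; P,Q=a+s[0]*u,b+s[1]*v
    return (P+Q)/2,np.linalg.norm(P-Q)
E
python3 - <<'E'
from h import *
s=observe();print(s["t"],s["eef_pos"],s["tcp_rot"])
im={}
for n in("side","top"):
    im[n],d=optics.read_camera(n); cv2.imwrite(f"pics/{n}0.png",im[n]); print(n,ray(n,[[280,210]]))
    np.save(f"pics/{n}0.npy",d)
for q in("jig","line_mark","post","post_end","keeper_knob","sanding_block","nozzle_tin","mini_chair"):
    r={}
    for n in("side","top"):
        k=optics.tip_of(n,q); r[n]=[(np.round(e["point"],1).tolist(),round(e["confidence"],2)) for e in k[:2]]
    print(q,r)
    try:
        print("   ",*tri(r["side"][0][0],r["top"][0][0]))
    except Exception as e: pass
print(observe()["t"])
E
```

```text
0.0 [0.26348423 0.59349719 0.20898236] [-1.79882401e+02 -9.31059626e-03  1.56059352e+02]
side (array([ 0.33906108, -0.56499353,  0.98544487]), array([[ 0.18952544,  0.50429177, -0.84255448]]))
top (array([ 0.47905803, -0.031226  ,  0.97566682]), array([[ 0.08451929, -0.01263122, -0.99644277]]))
jig {'side': [([255.3, 185.2], 0.71)], 'top': [([203.7, 225.0], 0.9)]}
    [ 0.52732302  0.11598601 -0.00125887] 0.0009374343763751381
line_mark {'side': [([271.2, 182.7], 0.66)], 'top': [([207.6, 202.5], 0.65)]}
    [ 0.57158176  0.11051934 -0.00323306] 0.006488948950654231
post {'side': [([260.6, 141.2], 0.64)], 'top': [([148.2, 199.0], 0.92)]}
    [0.57856657 0.22806638 0.02315646] 0.003646674944877878
post_end {'side': [([281.1, 138.1], 0.72)], 'top': [([146.8, 164.7], 0.91)]}
    [ 0.64867898  0.24414927 -0.00754108] 0.010020857425074303
keeper_knob {'side': [([222.4, 184.0], 0.95)], 'top': [([198.3, 266.1], 0.61), ([148.1, 201.5], 0.2)]}
    [0.4444862  0.11719398 0.04085089] 0.004156054842636403
sanding_block {'side': [], 'top': [([264.2, 203.0], 0.96)]}
nozzle_tin {'side': [([294.3, 333.4], 0.81)], 'top': [([388.9, 248.5], 0.73)]}
    [ 0.4853293  -0.27259633  0.00051859] 0.001152502469968508
mini_chair {'side': [], 'top': [([398.8, 187.0], 0.8)]}
0.9
```

View pics/top0.png

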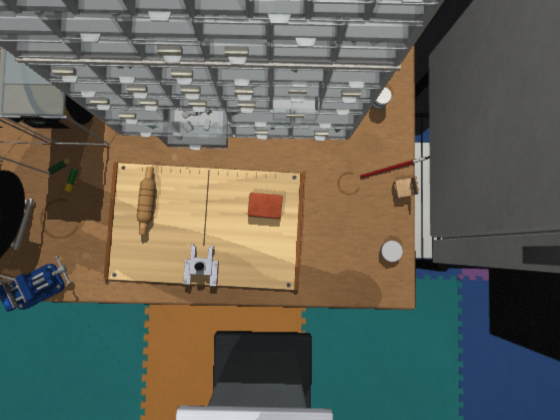

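View pics/side0.png

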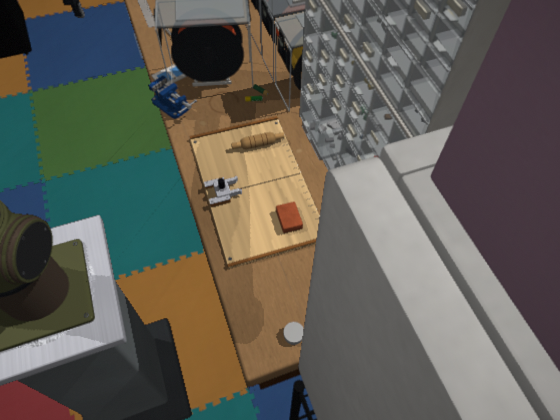

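The top view shows the board, with the line from about (208,170) to (205,245). The post is at (146,200), the knob at (198,266) and the block at (264,205). The side view agrees. Next I refine the positions from the depth and the picture.

```bash
cat >> h.py <<'E'
def cloud(n,dep):
    v,u=np.mgrid[0:420,0:560]; return atdepth(n,np.c_[u.ravel(),v.ravel()],dep).reshape(420,560,3)
def line_fit(P):
    return cv2.fitLine(P[:,:2].astype(np.float32),cv2.DIST_HUBER,0,.01,.01).ravel()
def post_top(im,dep,y0=None):
    """post axis from top camera: silhouette by height, rays cut at z=.024"""
    C=cloud("top",dep); m=(C[...,2]>.015)&(C[...,2]<.05)&(C[...,0]>.48)&(C[...,0]<.68)&(C[...,1]>.06)&(C[...,1]<.30)
    n,l,st,_=cv2.connectedComponentsWithStats(m.astype(np.uint8)); k=1+np.argmax(st[1:,4]); v,u=np.where(l==k)
    return atz("top",np.c_[u,v],.024),(u,v)
E
python3 - <<'E'
from h import *
im=cv2.imread("pics/top0.png"); d=np.load("pics/top0.npy")
C=cloud("top",d)
print("board z",np.median(C[230:260,230:290,2]),np.median(C[180:190,170:200,2]))
# line
g=cv2.cvtColor(im,cv2.COLOR_BGR2GRAY).astype(float)
pts=[]
for r in range(174,243):
    w=g[r,198:216]; b=np.median(w)-w; b[b<20]=0
    if b.sum()>0: pts.append(((b*np.arange(198,216)).sum()/b.sum(),r))
L=atz("top",pts,.008); f=line_fit(L); print("line",len(pts),f,np.degrees(np.arctan2(f[1],f[0])), L[0],L[-1])
sc=atz("top",[[124,168],[294,178],[115,274],[289,285]],.008); print("screws",sc[:,:2].round(4).tolist(),sc.mean(0))
P,(u,v)=post_top(im,d); f=line_fit(P); print("post",len(u),f,np.degrees(np.arctan2(f[1],f[0])),P.min(0),P.max(0))
h=C[v,u,2];print("post top z",np.percentile(h,[50,90,98]))
# knob top
m=(C[...,2]>.05)&(C[...,2]<.08)&(C[...,0]<.5)&(C[...,0]>.4)&(C[...,1]>.05)&(C[...,1]<.2);print("knob",m.sum(),C[m].mean(0),C[m].max(0))
# side check of things
ds=np.load("pics/side0.npy");S=cloud("side",ds)
m=(S[...,2]>.016)&(S[...,2]<.05)&(S[...,0]>.48)&(S[...,0]<.68)&(S[...,1]>.19)&(S[...,1]<.3);print("side post",m.sum(),S[m].min(0),S[m].max(0),S[m].mean(0))
m=(S[...,2]>.05)&(S[...,2]<.08)&(S[...,0]<.5)&(S[...,0]>.4)&(S[...,1]>.05)&(S[...,1]<.2);print("knob side",m.sum(),S[m].mean(0))
for Q in(C,S):
    for z0,z1 in((.03,.1),(.1,.3),(.3,.6)):
        m=(Q[...,2]>z0)&(Q[...,2]<z1)&(Q[...,1]>0)&(Q[...,1]<.35)&(Q[...,0]>.5);print("rack",z0,m.sum(),np.percentile(Q[m][:,0],[0,1,5]) if m.any() else "")
E
```

```text
board z 0.008252626373354222 0.00838626157679978
line 69 [ 0.99934083 -0.03630247  0.5478779   0.1117909 ] -2.0804353 [0.6338358  0.10865616 0.008     ] [0.4911094  0.11376627 0.008     ]
screws [[0.6428, 0.2865], [0.6292, -0.0715], [0.4213, 0.2944], [0.4065, -0.0651]] [0.52495725 0.11105183 0.008     ]
post 868 [ 0.9979593  -0.06385277  0.57331705  0.23287565] -3.660985 [0.50440192 0.21500869 0.024     ] [0.64338796 0.25049314 0.024     ]
post top z [0.03573902 0.04055118 0.04206556]
knob 56 [0.44307388 0.11428428 0.06146835] [0.44940887 0.12261729 0.06496793]
side post 522 [0.50379798 0.21390019 0.01612207] [0.6426551  0.29937769 0.04613949] [0.57114128 0.22670195 0.03270231]
knob side 45 [0.44372174 0.11302304 0.05949306]
rack 0.03 1799 [0.50421395 0.5123129  0.53427754]
rack 0.1 8476 [0.65972667 0.66789087 0.66916577]
rack 0.3 21380 [0.70339733 0.70592863 0.710037  ]
rack 0.03 794 [0.5039641  0.50890794 0.5318074 ]
rack 0.1 5161 [0.66041805 0.66843345 0.66960097]
rack 0.3 5261 [0.70312189 0.70644329 0.70972496]
```

```bash
python3 - <<'E'
from h import *
for n in("top","side"):
    C=cloud(n,np.load(f"pics/{n}0.npy"))
    print(n)
    for y in np.arange(.25,.75,.05):
        row=[]
        for x in np.arange(.2,.75,.05):
            m=(abs(C[...,0]-x-.025)<.025)&(abs(C[...,1]-y-.025)<.025)&(C[...,2]<.9);row.append(round(float(C[m][:,2].max()),2) if m.sum()>3 else -1)
        print(round(y,2),row)
E
```

```text
top
0.25 [-0.85, -0.85, -1, 0.01, 0.01, 0.01, 0.01, 0.01, 0.01, 0.01, 0.52]
0.3 [-0.85, -0.85, -1, 0.01, 0.02, 0.02, 0.02, 0.02, 0.02, 0.22, 0.43]
0.35 [-0.85, -0.85, -1, 0.01, 0.06, 0.06, 0.01, 0.02, 0.02, 0.22, 0.23]
0.4 [-0.85, -0.85, -1, 0.07, 0.06, 0.01, 0.01, 0.02, 0.18, 0.22, 0.23]
0.45 [-0.85, -0.85, 0.06, 0.07, 0.07, 0.07, 0.1, 0.13, 0.13, 0.18, 0.12]
0.5 [-0.85, -0.85, -1, 0.02, 0.06, 0.07, 0.07, -1, 0.0, 0.01, 0.01]
0.55 [-0.84, -0.85, -1, -1, -1, -1, -1, -1, 0.0, 0.01, 0.0]
0.6 [-0.85, -0.85, -1, -1, -1, -1, -1, -1, -1, -1, -1]
0.65 [-0.85, -0.85, -1, -1, -1, -1, -1, -1, -1, -1, -1]
0.7 [-0.85, -0.85, -1, -1, -1, -1, -1, -1, -1, -1, -1]
side
0.25 [-0.85, -0.85, -0.85, 0.01, 0.01, 0.01, 0.01, 0.02, 0.02, 0.01, 0.38]
0.3 [-0.85, -0.85, -0.85, 0.0, 0.02, 0.02, 0.02, 0.02, 0.02, 0.22, 0.26]
0.35 [-0.84, -0.84, -0.85, 0.01, 0.06, 0.06, 0.01, 0.02, 0.02, 0.22, 0.23]
0.4 [-0.85, -0.85, -0.85, 0.07, 0.07, 0.05, 0.0, 0.22, 0.22, 0.26, 0.23]
0.45 [-0.85, -0.84, 0.06, 0.07, 0.22, 0.23, 0.23, 0.23, 0.23, 0.25, 0.24]
0.5 [0.31, 0.29, -0.85, 0.06, 0.22, 0.23, 0.23, 0.23, 0.23, 0.22, 0.22]
0.55 [0.26, 0.28, -0.85, 0.01, 0.22, 0.23, 0.23, -1, 0.0, 0.19, 0.12]
0.6 [-0.85, -0.85, -0.85, 0.0, 0.13, -1, -1, -1, -1, 0.16, 0.11]
0.65 [-0.85, -0.85, -0.85, 0.0, 0.01, -1, -1, -1, -1, 0.09, 0.12]
0.7 [-0.85, -0.85, -0.85, 0.0, 0.0, 0.01, -1, -1, -1, 0.01, 0.09]
```

>>> {"fn": "carry_out", "kwargs": {
  "steps": [
    [0,0,0,0,0,6.8,34],
    [0,0,0,0,0,6.8,34],
    [0,0,0,0,0,6.8,34],
    [0,0,0,0,0,6.8,34],
    [0,0,0,0,0,6.8,34]
  ]
}}

```text
t: 1.32
eef_pos: [0.2638, 0.5941, 0.2102]
tcp_rot: [180.0, 0.0, 121.7]
wrist_force: [0.0, 0.0, 0.2]
finger_gap: 0.402
gripper_force: 0.0
```

>>> {"fn": "carry_out", "kwargs": {
  "steps": [
    [0,0,0,0,0,6.76,34],
    [0,0,0,0,0,6.76,34],
    [0,0,0,0,0,6.76,34],
    [0,0,0,0,0,6.76,34],
    [0,0,0,0,0,6.76,34]
  ]
}}

```text
t: 1.73
eef_pos: [0.2638, 0.5941, 0.2102]
tcp_rot: [-180.0, -0.0, 87.9]
wrist_force: [-0.1, 0.1, 0.8]
finger_gap: 0.395
gripper_force: 0.0
```

>>> {"fn": "carry_out", "kwargs": {
  "steps": [
    [-39,6,0,0,0,0,34],
    [-39,6,0,0,0,0,34],
    [-39,6,0,0,0,0,34],
    [-39,6,0,0,0,0,34],
    [-39,6,0,0,0,0,34],
    [-39,6,0,0,0,0,34],
    [-39,6,0,0,0,0,34],
    [-39,6,0,0,0,0,34]
  ]
}}

```text
t: 2.4
eef_pos: [0.302, 0.2791, 0.2103]
tcp_rot: [180.0, -0.0, 88.3]
wrist_force: [0.5, -0.8, 0.6]
finger_gap: 0.395
gripper_force: 0.0
```

>>> {"fn": "carry_out", "kwargs": {
  "steps": [
    [0,38,0,0,0,0,34],
    [0,38,0,0,0,0,34],
    [0,38,0,0,0,0,34],
    [0,38,0,0,0,0,34],
    [0,38,0,0,0,0,34],
    [0,38,0,0,0,0,34],
    [0,38,0,0,0,0,34],
    [0,0,0,0,0,0,34]
  ]
}}

```text
t: 3.07
eef_pos: [0.5732, 0.2715, 0.2083]
tcp_rot: [180.0, 0.1, 88.1]
wrist_force: [-0.8, -0.4, -0.1]
finger_gap: 0.396
gripper_force: 0.0
```

>>> {"fn": "carry_out", "kwargs": {
  "steps": [
    [6,1,36,0,0,0,34],
    [0,0,36,0,0,0,34],
    [0,0,36,0,0,0,34],
    [0,0,33,0,0,0,34],
    [0,0,25,0,0,0,34],
    [0,0,18,0,0,0,34],
    [0,0,10,0,0,0,34],
    [0,0,3,0,0,0,34]
  ]
}}

```text
t: 3.73
eef_pos: [0.5677, 0.2781, 0.0109]
tcp_rot: [-179.8, 0.1, 88.3]
wrist_force: [-0.4, -0.4, -0.2]
finger_gap: 0.399
gripper_force: 0.0
```

```bash
python3 - <<'E'
from h import *
print(observe()["eef_pos"],observe()["tcp_rot"],observe()["wrist_force"])
a,_=optics.read_camera("side"); b,_=optics.read_camera("top")
f=lambda i,x,y:cv2.resize(i[y:y+140,x:x+190],None,fx=2,fy=2,interpolation=cv2.INTER_CUBIC)
cv2.imwrite("pics/c1.png",np.hstack([f(a,165,90),f(b,90,140)]))
E
```

```text
[0.56772963 0.27811723 0.01091813] [-1.79793291e+02  8.53706315e-02  8.82632831e+01] [-0.38423757 -0.3564188  -0.19516386]
```

View pics/c1.png

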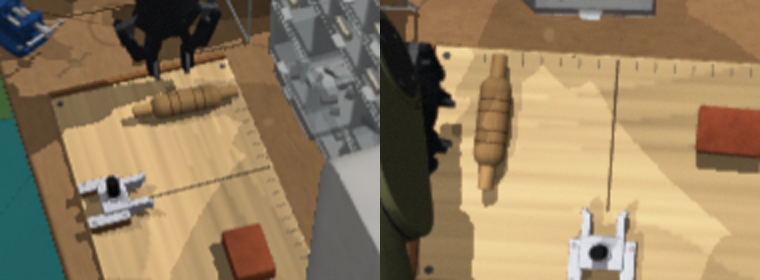

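>>> {"fn": "carry_out", "kwargs": {
  "steps": [
    [-4,8,0,0,0,0.4,34],
    [-5,0,0,0,0,0,34],
    [-2,0,0,0,0,0,34],
    [-1.5,0,0,0,0,0,34],
    [-1.5,0,0,0,0,0,34],
    [-2,0,0,0,0,0,34],
    [-2,0,0,0,0,0,34],
    [-2,0,0,0,0,0,34]
  ]
}}

```text
t: 4.5
eef_pos: [0.5765, 0.2583, 0.0132]
tcp_rot: [-180.0, 0.0, 87.9]
wrist_force: [-0.5, -0.2, -0.2]
finger_gap: 0.395
gripper_force: 0.0
```

>>> {"fn": "carry_out", "kwargs": {
  "steps": [
    [-2,0,0,0,0,0,34],
    [-2,0,0,0,0,0,34],
    [-2,0,0,0,0,0,34],
    [-2,0,0,0,0,0,34],
    [-2,0,0,0,0,0,34],
    [-2,0,0,0,0,0,34],
    [-2,0,0,0,0,0,34],
    [-2,0,0,0,0,0,34]
  ]
}}

```text
t: 5.17
eef_pos: [0.5766, 0.2434, 0.0151]
tcp_rot: [180.0, -0.1, 87.8]
wrist_force: [-3.1, 2.6, 9.3]
finger_gap: 0.396
gripper_force: 4.9
```

```bash
cat >> h.py <<'E'
def jig(P):
    a=np.radians(-2.1); return (np.atleast_2d(P)[:,:2]-[.571,.11095])@np.array([[np.cos(a),-np.sin(a)],[np.sin(a),np.cos(a)]])
def state():
    s=observe(); print("t",s["t"],"tcp jig",jig(s["eef_pos"]).round(4),s["eef_pos"],s["tcp_rot"],s["wrist_force"])
E
python3 - <<'E'
from h import *
state()
a,d=optics.read_camera("side"); b,_=optics.read_camera("top")
f=lambda i,x,y:cv2.resize(i[y:y+140,x:x+190],None,fx=2,fy=2,interpolation=cv2.INTER_CUBIC)
cv2.imwrite("pics/c2.png",np.hstack([f(a,165,90),f(b,90,140)]))
for q in("post","post_end"):
  for n in("side","top"):
    for e in optics.tip_of(n,q)[:2]: print(q,n,e["confidence"],e["point"],jig(atz(n,e["point"],.024)))
E
```

```text
t 5.1667 tcp jig [[0.0007 0.1326]] [0.5765821  0.24342368 0.0150683 ] [ 1.79952599e+02 -1.17524972e-01  8.78405510e+01] [-3.06709418  2.5978383   9.26931066]
post side 0.7 [261.2, 137.8] [[0.00967227 0.12685933]]
post top 0.81 [147.4, 200.8] [[-0.00239649  0.11881999]]
post_end side 0.86 [283.7, 138.8] [[0.06473635 0.10614663]]
post_end top 0.94 [152.9, 166.8] [[0.06878938 0.11315558]]
post_end top 0.66 [197.5, 267.5] [[-0.13235414  0.00618123]]
```

View pics/c2.png

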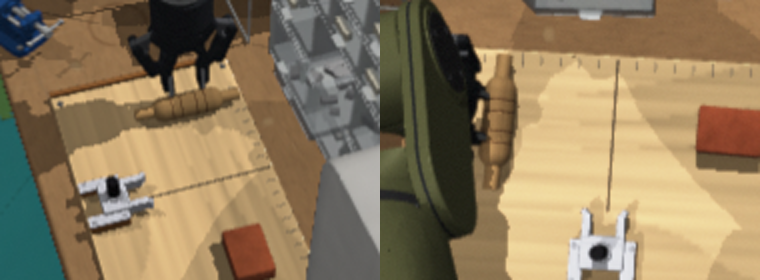

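Crop 2 shows the fingers against the post, but there is a 9 N upward force. The tips stand too high because the commanded z was still about 13 mm. I'll back off and go lower, watching the force.

>>> {"fn": "carry_out", "kwargs": {
  "steps": [
    [6,0,0,0,0,0,34],
    [8,0,0,0,0,0,34],
    [0,0,0,0,0,0,34],
    [0,0,0,0,0,0,34]
  ]
}}

```text
t: 5.8
eef_pos: [0.5763, 0.2566, 0.0127]
tcp_rot: [-180.0, 0.0, 87.9]
wrist_force: [-0.2, -1.0, -0.2]
finger_gap: 0.398
gripper_force: 0.0
```

>>> {"fn": "carry_out", "kwargs": {
  "steps": [
    [0,0,2,0,0,0,34],
    [0,0,1.5,0,0,0,34],
    [0,0,0,0,0,0,34],
    [0,0,0,0,0,0,34]
  ]
}}

```text
t: 6.13
eef_pos: [0.5763, 0.2561, 0.0093]
tcp_rot: [-180.0, 0.0, 87.8]
wrist_force: [-0.3, 0.1, 0.5]
finger_gap: 0.397
gripper_force: 0.0
```

>>> {"fn": "carry_out", "kwargs": {
  "steps": [
    [0,0,1,0,0,0,34],
    [0,0,1,0,0,0,34],
    [0,0,0,0,0,0,34],
    [0,0,0,0,0,0,34]
  ]
}}

```text
t: 6.47
eef_pos: [0.5767, 0.2567, 0.0081]
tcp_rot: [180.0, -0.0, 87.9]
wrist_force: [-0.0, 1.5, 1.4]
finger_gap: 0.394
gripper_force: 1.0
```

```bash
python3 - <<'E'
from h import *
state()
b,d=optics.read_camera("top"); a,ds=optics.read_camera("side")
S=cloud("side",ds); J=jig(S.reshape(-1,3)).reshape(420,560,2)
# post seen by side
m=(S[...,2]>.014)&(S[...,2]<.045)&(abs(J[...,0])<.075)&(J[...,1]>.08)&(J[...,1]<.14)
P=np.c_[J[m],S[m][:,2]]
for lo in np.arange(-.07,.07,.02):
    q=P[(P[:,0]>=lo)&(P[:,0]<lo+.02)]
    if len(q): print(round(lo,2),len(q),q[:,1].min().round(4),q[:,1].max().round(4),q[:,2].max().round(4),q[q[:,2].argmax(),1].round(4))
# dark finger pixels in side: lowest z near fingers
g=a.max(2)<60
m=g&(J[...,1]>.11)&(J[...,1]<.2)&(abs(J[...,0])<.06)&(S[...,2]<.08)&(S[...,2]>.009)
P=np.c_[J[m],S[m][:,2]]; print("finger",len(P),P[P[:,2].argsort()[:12]].round(4).tolist())
E
```

```text
t 6.4667 tcp jig [[0.0004 0.1459]] [0.57671611 0.25669121 0.00808695] [ 1.79978205e+02 -2.63703328e-02  8.78581986e+01] [-0.0140777   1.49074782  1.37688319]
-0.07 47 0.1129 0.1323 0.0344 0.1254
-0.05 86 0.0834 0.1326 0.0443 0.115
-0.03 104 0.1055 0.14 0.0437 0.1205
-0.01 98 0.1044 0.1356 0.0434 0.1172
0.01 102 0.1041 0.1393 0.0429 0.121
0.03 63 0.1051 0.1302 0.0423 0.1202
0.05 40 0.1127 0.1257 0.0351 0.1187
finger 120 [[-0.0247, 0.1929, 0.0109], [0.0568, 0.1926, 0.0125], [0.0591, 0.1908, 0.0136], [0.0093, 0.1101, 0.0143], [-0.02, 0.1373, 0.0336], [-0.0176, 0.136, 0.0341], [0.0203, 0.1359, 0.037], [0.0182, 0.1469, 0.0375], [0.0282, 0.1437, 0.0376], [-0.0174, 0.1362, 0.0377], [-0.0264, 0.1421, 0.0382], [0.0183, 0.1382, 0.0391]]
```

```bash
python3 - <<'E'
from h import *
a,d=optics.read_camera("side"); b,_=optics.read_camera("top")
f=lambda i,x,y:cv2.resize(i[y:y+90,x:x+60],None,fx=6,fy=6,interpolation=cv2.INTER_CUBIC)
p=f(a,232,80);q=f(b,120,155)
cv2.imwrite("pics/c3.png",np.hstack([p,q]))
S=cloud("side",d)
for n,J in(("side",None),):
  for u in range(245,275,4):
    print(u,[(v,*(jig(S[v,u])[0]*1000).round(0).astype(int),int(S[v,u,2]*1000)) for v in range(118,150,3)])
E
```

```text
245 [(118, np.int64(-23), np.int64(155), 79), (121, np.int64(-27), np.int64(139), 86), (124, np.int64(-28), np.int64(136), 78), (127, np.int64(-28), np.int64(139), 64), (130, np.int64(-28), np.int64(142), 50), (133, np.int64(-22), np.int64(173), 3), (136, np.int64(-26), np.int64(157), 10), (139, np.int64(-35), np.int64(121), 40), (142, np.int64(-37), np.int64(116), 36), (145, np.int64(-38), np.int64(112), 28), (148, np.int64(-39), np.int64(109), 20)]
249 [(118, np.int64(-19), np.int64(127), 106), (121, np.int64(-18), np.int64(136), 86), (124, np.int64(-19), np.int64(133), 79), (127, np.int64(-19), np.int64(134), 66), (130, np.int64(-20), np.int64(135), 54), (133, np.int64(-19), np.int64(141), 36), (136, np.int64(-22), np.int64(128), 40), (139, np.int64(-24), np.int64(121), 37), (142, np.int64(-27), np.int64(113), 35), (145, np.int64(-28), np.int64(108), 29), (148, np.int64(-28), np.int64(113), 11)]
253 [(118, np.int64(14), np.int64(224), -2), (121, np.int64(8), np.int64(200), 13), (124, np.int64(5), np.int64(191), 11), (127, np.int64(4), np.int64(186), 5), (130, np.int64(0), np.int64
[... 1752 characters left out ...]
1), np.int64(159), 9), (133, np.int64(30), np.int64(123), 40), (136, np.int64(27), np.int64(114), 38), (139, np.int64(26), np.int64(110), 32), (142, np.int64(25), np.int64(107), 24), (145, np.int64(26), np.int64(110), 8), (148, np.int64(23), np.int64(102), 6)]
273 [(118, np.int64(44), np.int64(133), 80), (121, np.int64(60), np.int64(185), 11), (124, np.int64(58), np.int64(179), 6), (127, np.int64(56), np.int64(171), 4), (130, np.int64(51), np.int64(156), 9), (133, np.int64(41), np.int64(123), 36), (136, np.int64(38), np.int64(115), 34), (139, np.int64(35), np.int64(105), 34), (142, np.int64(35), np.int64(106), 21), (145, np.int64(36), np.int64(108), 7), (148, np.int64(34), np.int64(100), 4)]
```

View pics/c3.png

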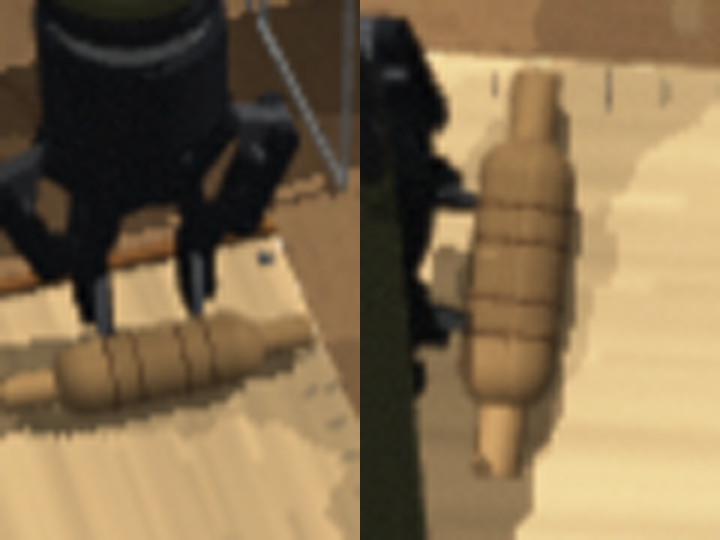

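Crop 3 shows the post at column 147 in the top view, back where it started, and both finger tips just behind it. I'll back off and feel for the board with the tips.

>>> {"fn": "carry_out", "kwargs": {
  "steps": [
    [5,0,0,0,0,0,34],
    [3,0,0,0,0,0,34],
    [0,0,0,0,0,0,34],
    [0,0,0,0,0,0,34]
  ]
}}

```text
t: 7.0
eef_pos: [0.5765, 0.2645, 0.0073]
tcp_rot: [-180.0, 0.0, 87.9]
wrist_force: [0.1, -0.2, -0.5]
finger_gap: 0.4
gripper_force: 0.0
```

>>> {"fn": "carry_out", "kwargs": {
  "steps": [
    [0,0,1,0,0,0,34],
    [0,0,1,0,0,0,34],
    [0,0,0,0,0,0,34],
    [0,0,0,0,0,0,34]
  ]
}}

```text
t: 7.33
eef_pos: [0.5767, 0.2643, 0.0055]
tcp_rot: [-180.0, 0.0, 87.9]
wrist_force: [-0.4, -0.2, 1.1]
finger_gap: 0.399
gripper_force: 0.0
```

>>> {"fn": "carry_out", "kwargs": {
  "steps": [
    [0,0,1,0,0,0,34],
    [0,0,1,0,0,0,34],
    [0,0,0,0,0,0,34],
    [0,0,0,0,0,0,34]
  ]
}}

```text
t: 7.67
eef_pos: [0.5767, 0.2644, 0.0036]
tcp_rot: [-180.0, 0.0, 87.9]
wrist_force: [-0.2, 0.0, 0.3]
finger_gap: 0.399
gripper_force: 0.0
```

>>> {"fn": "carry_out", "kwargs": {
  "steps": [
    [0,0,1,0,0,0,34],
    [0,0,1,0,0,0,34],
    [0,0,0,0,0,0,34]
  ]
}}

```text
t: 7.92
eef_pos: [0.5767, 0.2643, 0.0014]
tcp_rot: [-180.0, 0.0, 87.9]
wrist_force: [-0.3, 0.1, 0.4]
finger_gap: 0.4
gripper_force: 0.0
```

>>> {"fn": "carry_out", "kwargs": {
  "steps": [
    [0,0,1,0,0,0,34],
    [0,0,1,0,0,0,34],
    [0,0,0,0,0,0,34]
  ]
}}

```text
t: 8.17
eef_pos: [0.5767, 0.2644, -0.0006]
tcp_rot: [-180.0, 0.0, 87.9]
wrist_force: [-0.2, -0.3, -0.3]
finger_gap: 0.398
gripper_force: 0.0
```

>>> {"fn": "carry_out", "kwargs": {
  "steps": [
    [-3,0,0,0,0,0,34],
    [-2,0,0,0,0,0,34],
    [-1,0,0,0,0,0,34],
    [-1,0,0,0,0,0,34],
    [-1.5,0,0,0,0,0,34],
    [-1.5,0,0,0,0,0,34],
    [-2,0,0,0,0,0,34],
    [-2,0,0,0,0,0,34]
  ]
}}

```text
t: 8.83
eef_pos: [0.5763, 0.2503, -0.0002]
tcp_rot: [180.0, 0.0, 87.9]
wrist_force: [-1.5, -0.2, -0.2]
finger_gap: 0.396
gripper_force: 0.0
```

>>> {"fn": "carry_out", "kwargs": {
  "steps": [
    [-2,0,0,0,0,0,34],
    [-2,0,0,0,0,0,34],
    [-2,0,0,0,0,0,34],
    [-2,0,0,0,0,0,34],
    [-2,0,0,0,0,0,34]
  ]
}}

```text
t: 9.25
eef_pos: [0.5759, 0.2402, -0.0003]
tcp_rot: [-180.0, 0.0, 87.9]
wrist_force: [0.4, 0.6, -0.2]
finger_gap: 0.399
gripper_force: 0.0
```

```bash
cat >> h.py <<'E'
def post_side():
    """post axis in jig frame from side camera: cloud of upper surface, circle fit r=16 on middle"""
    from scipy.optimize import least_squares
    a,ds=optics.read_camera("side"); S=cloud("side",ds); J=jig(S.reshape(-1,3)).reshape(420,560,2)
    wood=(a[...,2].astype(int)>a[...,0]+20)
    m=wood&(S[...,2]>.018)&(S[...,2]<.046)&(abs(J[...,0])<.028)&(J[...,1]>-.06)&(J[...,1]<.15)
    P=np.c_[J[m],S[m][:,2]]
    f=lambda p:np.hypot(P[:,1]-p[0]-p[1]*P[:,0],P[:,2]-.024-p[2])-.016
    r=least_squares(f,[np.median(P[:,1])+.004,0,0],loss="soft_l1",f_scale=.002)
    print("side post y",r.x[0].round(4),"ang",np.degrees(r.x[1]).round(2),"dz",r.x[2].round(4),"n",len(P),"rms",np.sqrt(np.mean(r.fun**2)).round(4))
E
python3 - <<'E'
from h import *
state(); post_side()
b,_=optics.read_camera("top")
for q in("post","post_end"):
    for e in optics.tip_of("top",q)[:1]: print(q,e["confidence"],e["point"],jig(atz("top",e["point"],.024)))
E
```

```text
t 9.25 tcp jig [[0.0002 0.1294]] [ 5.75904745e-01  2.40210863e-01 -2.97697732e-04] [-1.79996245e+02  5.99117029e-04  8.78596293e+01] [ 0.44634409  0.61223956 -0.24152108]
side post y 0.1036 ang -1.31 dz 0.0008 n 270 rms 0.0036
post 0.58 [157.5, 199.3] [[0.00189989 0.09831696]]
post_end 0.9 [158.9, 165.3] [[0.07263931 0.10100103]]
```

>>> {"fn": "carry_out", "kwargs": {
  "steps": [
    [-2,0,0,0,0,0,34],
    [-2,0,0,0,0,0,34],
    [-2,0,0,0,0,0,34],
    [-2,0,0,0,0,0,34],
    [-2,0,0,0,0,0,34],
    [-2,0,0,0,0,0,34],
    [-2,0,0,0,0,0,34],
    [-2,0,0,0,0,0,34]
  ]
}}

```text
t: 10.12
eef_pos: [0.5753, 0.2242, -0.0003]
tcp_rot: [-180.0, 0.0, 87.9]
wrist_force: [0.3, -0.2, -0.4]
finger_gap: 0.393
gripper_force: 0.0
```

>>> {"fn": "carry_out", "kwargs": {
  "steps": [
    [-2,0,0,0,0,0,34],
    [-2,0,0,0,0,0,34],
    [-2,0,0,0,0,0,34],
    [-2,0,0,0,0,0,34],
    [-2,0,0,0,0,0,34],
    [-2,0,0,0,0,0,34],
    [-2,0,0,0,0,0,34],
    [-2,0,0,0,0,0,34]
  ]
}}

```text
t: 10.78
eef_pos: [0.5747, 0.2082, -0.0003]
tcp_rot: [-180.0, 0.0, 87.9]
wrist_force: [0.6, -1.1, 0.1]
finger_gap: 0.402
gripper_force: 0.0
```

>>> {"fn": "carry_out", "kwargs": {
  "steps": [
    [-2,0,0,0,0,0,34],
    [-2,0,0,0,0,0,34],
    [-2,0,0,0,0,0,34],
    [-2,0,0,0,0,0,34],
    [-2,0,0,0,0,0,34],
    [-2,0,0,0,0,0,34],
    [-2,0,0,0,0,0,34],
    [-2,0,0,0,0,0,34]
  ]
}}

```text
t: 11.45
eef_pos: [0.5742, 0.1923, -0.0003]
tcp_rot: [180.0, -0.0, 87.9]
wrist_force: [-0.1, -0.1, 0.4]
finger_gap: 0.4
gripper_force: 0.0
```

>>> {"fn": "carry_out", "kwargs": {
  "steps": [
    [-2,0,0,0,0,0,34],
    [-2,0,0,0,0,0,34],
    [-2,0,0,0,0,0,34],
    [-2,0,0,0,0,0,34],
    [-2,0,0,0,0,0,34],
    [-2,0,0,0,0,0,34],
    [-2,0,0,0,0,0,34],
    [-2,0,0,0,0,0,34]
  ]
}}

```text
t: 12.12
eef_pos: [0.5736, 0.1763, -0.0002]
tcp_rot: [180.0, -0.0, 87.9]
wrist_force: [0.2, -0.3, 0.4]
finger_gap: 0.402
gripper_force: 0.0
```

```bash
python3 - <<'E'
from h import *
state(); post_side()
b,_=optics.read_camera("top")
for q in("post","post_end"):
    for e in optics.tip_of("top",q)[:1]: print(q,e["confidence"],e["point"],jig(atz("top",e["point"],.024)))
E
```

```text
t 12.1167 tcp jig [[0.0002 0.0654]] [ 5.73573155e-01  1.76297717e-01 -2.49634654e-04] [ 1.79995407e+02 -1.78855405e-03  8.78632638e+01] [ 0.20295599 -0.27513777  0.40039998]
side post y 0.0399 ang -0.55 dz 0.0008 n 288 rms 0.0037
post 0.89 [190.1, 205.1] [[-0.00617145  0.03047035]]
post_end 0.65 [190.3, 171.0] [[0.06450228 0.03522222]]
```

>>> {"fn": "carry_out", "kwargs": {
  "steps": [
    [-2,0,0,0,0,0,34],
    [-2,0,0,0,0,0,34],
    [-2,0,0,0,0,0,34],
    [-2,0,0,0,0,0,34],
    [-2,0,0,0,0,0,34],
    [-2,0,0,0,0,0,34],
    [-2,0,0,0,0,0,34],
    [-2,0,0,0,0,0,34]
  ]
}}

```text
t: 12.98
eef_pos: [0.5729, 0.1602, -0.0003]
tcp_rot: [-180.0, 0.0, 87.9]
wrist_force: [-0.6, 0.6, -0.2]
finger_gap: 0.398
gripper_force: 0.0
```

>>> {"fn": "carry_out", "kwargs": {
  "steps": [
    [-2,0,0,0,0,0,34],
    [-2,0,0,0,0,0,34],
    [-1.5,0,0,0,0,0,34],
    [-1.5,0,0,0,0,0,34],
    [-1,0,0,0,0,0,34],
    [-1,0,0,0,0,0,34],
    [0,0,0,0,0,0,34],
    [0,0,0,0,0,0,34]
  ]
}}

```text
t: 13.65
eef_pos: [0.5726, 0.1515, -0.0003]
tcp_rot: [-180.0, 0.0, 87.9]
wrist_force: [0.2, -0.4, 1.1]
finger_gap: 0.399
gripper_force: 0.0
```

```bash
python3 - <<'E'
from h import *
state(); post_side(); post_side()
b,d=optics.read_camera("top"); a,_=optics.read_camera("side")
for q in("post","post_end"):
    for e in optics.tip_of("top",q)[:1]: print(q,e["confidence"],e["point"],jig(atz("top",e["point"],.024)))
f=lambda i,x,y:cv2.resize(i[y:y+110,x:x+90],None,fx=4,fy=4,interpolation=cv2.INTER_CUBIC)
cv2.imwrite("pics/c4.png",np.hstack([f(a,200,130),f(b,165,160)]))
E
```

```text
t 13.65 tcp jig [[0.0001 0.0406]] [ 5.72570621e-01  1.51470981e-01 -3.23736645e-04] [-1.79995947e+02  1.16137501e-03  8.78598944e+01] [ 0.15375354 -0.37956111  1.11905998]
side post y 0.0147 ang 0.81 dz 0.0006 n 292 rms 0.0041
side post y 0.0145 ang -0.53 dz 0.0005 n 293 rms 0.0035
post 0.75 [200.2, 203.3] [[-0.00126159  0.01000999]]
post_end 0.68 [198.4, 167.9] [[0.07193829 0.01896123]]
```

View pics/c4.png

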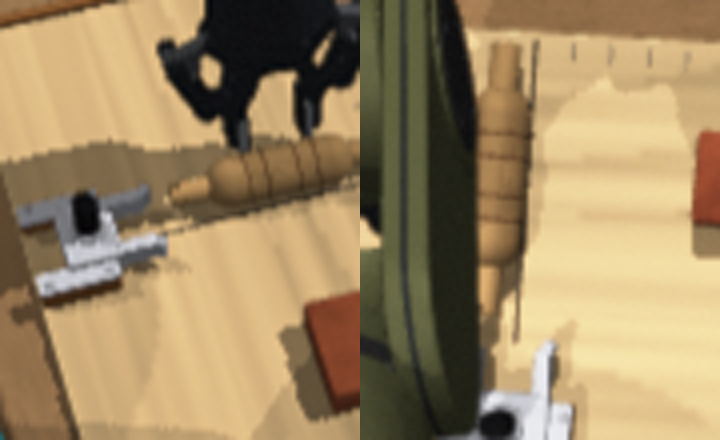

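Crop 4 shows the post nearly square and about 12 to 14 mm short of the line. The keeper is still open.

>>> {"fn": "carry_out", "kwargs": {
  "steps": [
    [-1.5,0,0,0,0,0,34],
    [-1.5,0,0,0,0,0,34],
    [-1.5,0,0,0,0,0,34],
    [-1.5,0,0,0,0,0,34],
    [-1,0,0,0,0,0,34],
    [-1,0,0,0,0,0,34],
    [-0.5,0,0,0,0,0,34],
    [-0.5,0,0,0,0,0,34]
  ]
}}

```text
t: 14.62
eef_pos: [0.5723, 0.1424, -0.0003]
tcp_rot: [180.0, -0.0, 87.9]
wrist_force: [0.3, -0.5, 0.6]
finger_gap: 0.393
gripper_force: 0.0
```

>>> {"fn": "carry_out", "kwargs": {
  "steps": [
    [3,0,0,0,0,0,34],
    [10,0,0,0,0,0,34],
    [20,0,0,0,0,0,34],
    [25,0,0,0,0,0,34],
    [25,0,0,0,0,0,34],
    [0,0,0,0,0,0,34]
  ]
}}

```text
t: 15.12
eef_pos: [0.5756, 0.2297, 0.0002]
tcp_rot: [179.9, -0.1, 88.0]
wrist_force: [-0.7, -1.0, 0.7]
finger_gap: 0.402
gripper_force: 0.0
```

```bash
cat >> h.py <<'E'
def post_t():
    """top view: middle of wood silhouette at tenons/middle, in jig frame at z=.024"""
    b,d=optics.read_camera("top"); C=cloud("top",d); J=jig(C.reshape(-1,3)).reshape(420,560,2)
    m=(C[...,2]>.014)&(C[...,2]<.05)&(J[...,0]>-.075)&(J[...,0]<.08)&(abs(J[...,1])<.06)&(b[...,2].astype(int)>b[...,0]+20)
    n,l,st,_=cv2.connectedComponentsWithStats(m.astype(np.uint8)); k=1+np.argmax(st[1:,4]); v,u=np.where(l==k)
    Q=jig(atz("top",np.c_[u,v],.024)); M=Q[abs(Q[:,0])<.03]; f=line_fit(Q)
    print("top post n",len(u),"x",Q[:,0].min().round(4),Q[:,0].max().round(4),"y mid",((M[:,1].min()+M[:,1].max())/2).round(4),"fit y0",(f[3]-f[1]/f[0]*f[2]).round(4),"ang",np.degrees(f[1]/f[0]).round(2))
    return b
E
python3 - <<'E'
from h import *
state(); post_side(); post_side(); post_t()
b=post_t(); a,_=optics.read_camera("side")
f=lambda i,x,y:cv2.resize(i[y:y+110,x:x+90],None,fx=4,fy=4,interpolation=cv2.INTER_CUBIC)
cv2.imwrite("pics/c5.png",np.hstack([f(a,200,130),f(b,165,160)]))
E
```

```text
t 15.1167 tcp jig [[0.0002 0.1189]] [5.75576774e-01 2.29749158e-01 1.77407917e-04] [ 1.79931640e+02 -1.07751616e-01  8.80467913e+01] [-0.70219132 -1.00836378  0.72279267]
side post y 0.0061 ang 0.52 dz 0.0006 n 303 rms 0.0213
side post y 0.0061 ang -0.64 dz 0.0003 n 293 rms 0.0187
top post n 846 x -0.0727 0.0666 y mid 0.005 fit y0 0.0049 ang -0.75
top post n 845 x -0.0727 0.0666 y mid 0.005 fit y0 0.005 ang -0.75
```

View pics/c5.png

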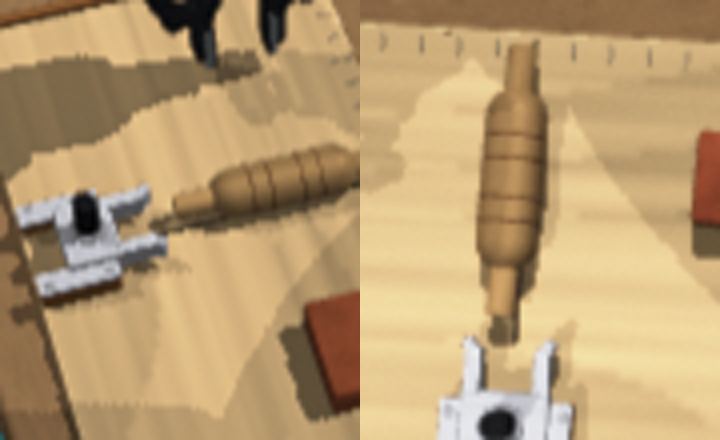

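Crop 5 shows the post square, about 5 mm short on the +y side (top fit 5.0 mm, angle -0.75°). It needs one more gentle nudge.

>>> {"fn": "carry_out", "kwargs": {
  "steps": [
    [-20,0,0,0,0,0,34],
    [-25,0,0,0,0,0,34],
    [-15,0,0,0,0,0,34],
    [-8,0,0,0,0,0,34],
    [-4,0,0,0,0,0,34],
    [0,0,0,0,0,0,34],
    [0,0,0,0,0,0,34]
  ]
}}

```text
t: 15.95
eef_pos: [0.5729, 0.1536, -0.0002]
tcp_rot: [180.0, -0.0, 87.8]
wrist_force: [-0.6, 0.3, 0.6]
finger_gap: 0.398
gripper_force: 0.0
```

```bash
python3 -c "
from h import *
state()"
```

```text
t 15.95 tcp jig [[0.0003 0.0427]] [ 5.72865262e-01  1.53644325e-01 -1.56525850e-04] [ 1.79985046e+02 -2.33301750e-02  8.78311605e+01] [-0.58658347  0.2866063   0.6429438 ]
```

>>> {"fn": "carry_out", "kwargs": {
  "steps": [
    [-4,0,0,0,0,0,34],
    [-3.5,0,0,0,0,0,34],
    [-1.5,0,0,0,0,0,34],
    [-1.5,0,0,0,0,0,34],
    [-1.5,0,0,0,0,0,34],
    [-1.5,0,0,0,0,0,34],
    [-1,0,0,0,0,0,34],
    [-1,0,0,0,0,0,34]
  ]
}}

```text
t: 16.62
eef_pos: [0.5721, 0.1379, -0.0003]
tcp_rot: [-180.0, -0.0, 87.9]
wrist_force: [-0.7, -0.6, 1.0]
finger_gap: 0.397
gripper_force: 0.0
```

>>> {"fn": "carry_out", "kwargs": {
  "steps": [
    [0,0,0,0,0,0,34],
    [3,0,0,0,0,0,34],
    [10,0,0,0,0,0,34],
    [20,0,0,0,0,0,34],
    [25,0,0,0,0,0,34],
    [25,0,0,0,0,0,34],
    [0,0,0,0,0,0,34],
    [0,0,0,0,0,0,34]
  ]
}}

```text
t: 17.28
eef_pos: [0.5751, 0.2227, -0.0002]
tcp_rot: [180.0, -0.0, 88.0]
wrist_force: [-0.2, 0.4, -0.1]
finger_gap: 0.399
gripper_force: 0.0
```

```bash
python3 - <<'E'
from h import *
state(); post_side(); post_t(); b=post_t()
d=optics.read_camera("top")[1]; C=cloud("top",d)
m=(C[...,2]>.05)&(C[...,2]<.08)&(C[...,0]<.5)&(C[...,0]>.4)&(C[...,1]>.05)&(C[...,1]<.2);k=C[m].mean(0);print("knob",k,jig(k))
for e in optics.tip_of("top","keeper_knob")[:1]: print(e["confidence"],atz("top",e["point"],.052),jig(atz("top",e["point"],.052)))
E
```

```text
t 17.2833 tcp jig [[0.     0.1118]] [ 5.75099207e-01  2.22668119e-01 -2.23248826e-04] [ 1.79984341e+02 -1.09195970e-03  8.80126115e+01] [-0.1534029   0.38807526 -0.07441961]
side post y 0.0015 ang -0.27 dz 0.0005 n 298 rms 0.0195
top post n 848 x -0.0738 0.0667 y mid -0.0001 fit y0 1e-04 ang -0.74
top post n 843 x -0.0738 0.0686 y mid -0.0001 fit y0 1e-04 ang -0.71
knob [0.44297671 0.11432162 0.06125174] [[-0.12806086 -0.0013219 ]]
0.58 [[0.44019583 0.11490555 0.052     ]] [[-0.13086126 -0.00084025]]
```

Post is on the line (top fit 0.1 mm, -0.7°). Next is the keeper: go over it with the fingers shut and come down behind the knob.

>>> {"fn": "carry_out", "kwargs": {
  "steps": [
    [0,0,-25,0,0,0,34],
    [0,0,-35,0,0,0,34],
    [0,0,-35,0,0,0,34],
    [0,0,-35,0,0,0,0],
    [0,0,0,0,0,0,0]
  ]
}}

```text
t: 17.95
eef_pos: [0.5803, 0.2216, 0.1393]
tcp_rot: [179.2, -0.3, 87.8]
wrist_force: [2.1, 0.4, 1.0]
finger_gap: 0.13
gripper_force: 0.0
```

>>> {"fn": "carry_out", "kwargs": {
  "steps": [
    [-18.8,-29.7,0,0,0,0,0],
    [-18.8,-29.7,0,0,0,0,0],
    [-18.8,-29.7,0,0,0,0,0],
    [-18.8,-29.7,0,0,0,0,0],
    [-18.8,-29.7,0,0,0,0,0],
    [-18.8,-29.7,0,0,0,0,0],
    [0,0,0,0,0,0,0],
    [0,0,0,0,0,0,0]
  ]
}}

```text
t: 18.62
eef_pos: [0.3918, 0.1139, 0.1294]
tcp_rot: [179.9, -0.0, 87.7]
wrist_force: [1.5, -0.3, -0.2]
finger_gap: 0.0
gripper_force: 0.0
```

```bash
python3 -c "
from h import *
state()"
```

```text
t 18.6167 tcp jig [[-0.1792 -0.0036]] [0.39183875 0.11392895 0.12939038] [ 1.79920628e+02 -1.72589875e-02  8.77453098e+01] [ 1.53274732 -0.29753353 -0.17232678]
```

>>> {"fn": "carry_out", "kwargs": {
  "steps": [
    [2,0,25,0,0,0,0],
    [0,0,30,0,0,0,0],
    [0,0,20,0,0,0,0],
    [0,0,10,0,0,0,0],
    [0,0,2,0,0,0,0],
    [0,0,0,0,0,0,0]
  ]
}}

```text
t: 19.12
eef_pos: [0.3935, 0.1169, 0.0426]
tcp_rot: [-179.9, 0.0, 87.9]
wrist_force: [-0.7, 0.1, 0.3]
finger_gap: 0.003
gripper_force: 0.0
```

>>> {"fn": "carry_out", "kwargs": {
  "steps": [
    [0,4,0,0,0,0,0],
    [0,4,0,0,0,0,0],
    [0,4,0,0,0,0,0],
    [0,3,0,0,0,0,0],
    [0,3,0,0,0,0,0],
    [0,3,0,0,0,0,0],
    [0,3,0,0,0,0,0],
    [0,0,0,0,0,0,0]
  ]
}}

```text
t: 19.78
eef_pos: [0.4176, 0.116, 0.0429]
tcp_rot: [180.0, -0.0, 87.9]
wrist_force: [0.3, 0.2, -0.1]
finger_gap: -0.001
gripper_force: 0.0
```

```bash
python3 - <<'E'
from h import *
state(); post_side()
a,_=optics.read_camera("side"); b,_=optics.read_camera("top")
f=lambda i,x,y:cv2.resize(i[y:y+110,x:x+90],None,fx=4,fy=4,interpolation=cv2.INTER_CUBIC)
cv2.imwrite("pics/c6.png",np.hstack([f(a,185,120),f(b,165,180)]))
E
```

```text
t 19.7833 tcp jig [[-0.1535 -0.0006]] [0.41757034 0.11596089 0.04289128] [ 1.79978488e+02 -2.53011444e-03  8.78528913e+01] [ 0.27746454  0.2252028  -0.05847779]
side post y 0.0009 ang 0.31 dz 0.0002 n 288 rms 0.0018
```

View pics/c6.png

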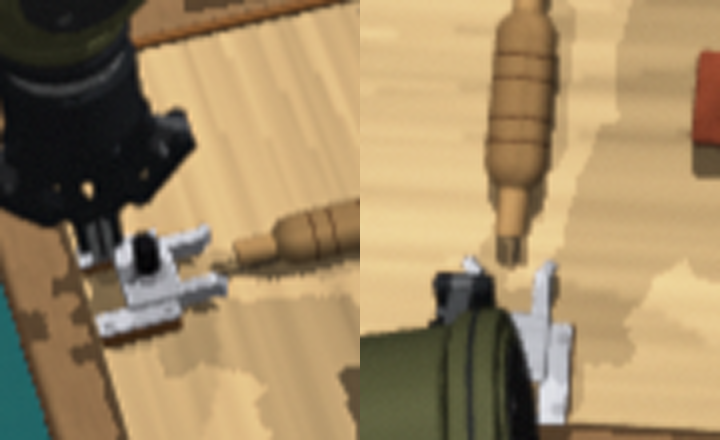

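Crop 6 shows the shut fingers just behind the knob, with the prongs straddling the tenon's line. Push it home.

>>> {"fn": "carry_out", "kwargs": {
  "steps": [
    [0,2,0,0,0,0,0],
    [0,3,0,0,0,0,0],
    [0,3,0,0,0,0,0],
    [0,3,0,0,0,0,0],
    [0,3,0,0,0,0,0],
    [0,3,0,0,0,0,0],
    [0,3,0,0,0,0,0]
  ]
}}

```text
t: 20.52
eef_pos: [0.4374, 0.1152, 0.0427]
tcp_rot: [180.0, 0.0, 87.9]
wrist_force: [0.2, -0.2, -0.4]
finger_gap: -0.002
gripper_force: 0.0
```

>>> {"fn": "carry_out", "kwargs": {
  "steps": [
    [0,3,0,0,0,0,0],
    [0,3,0,0,0,0,0],
    [0,3,0,0,0,0,0],
    [0,2,0,0,0,0,0],
    [0,2,0,0,0,0,0],
    [0,1,0,0,0,0,0]
  ]
}}

```text
t: 21.02
eef_pos: [0.4512, 0.1147, 0.0427]
tcp_rot: [180.0, 0.0, 87.9]
wrist_force: [0.1, 0.5, -0.3]
finger_gap: 0.002
gripper_force: 0.0
```

>>> {"fn": "carry_out", "kwargs": {
  "steps": [
    [0,2,0,0,0,0,0],
    [0,2,0,0,0,0,0],
    [0,1,0,0,0,0,0],
    [0,0,0,0,0,0,0]
  ]
}}

```text
t: 21.35
eef_pos: [0.4562, 0.1145, 0.0428]
tcp_rot: [180.0, 0.0, 87.9]
wrist_force: [0.5, -0.6, 0.8]
finger_gap: -0.001
gripper_force: 0.0
```

```bash
python3 - <<'E'
from h import *
state(); post_side()
a,_=optics.read_camera("side"); b,_=optics.read_camera("top")
for n in("side","top"):
  for e in optics.tip_of(n,"keeper_knob")[:1]: print(n,e["confidence"],jig(atz(n,e["point"],.052)))
f=lambda i,x,y:cv2.resize(i[y:y+110,x:x+90],None,fx=4,fy=4,interpolation=cv2.INTER_CUBIC)
cv2.imwrite("pics/c7.png",np.hstack([f(a,185,120),f(b,165,180)]))
E
```

```text
t 21.35 tcp jig [[-0.1148 -0.0006]] [0.4562053  0.11451324 0.04279537] [1.79989406e+02 2.40030178e-04 8.78616917e+01] [ 0.48933621 -0.64659271  0.8268999 ]
side post y 0.001 ang -0.43 dz 0.0003 n 285 rms 0.0019
side 0.91 [[-0.12549509  0.0011683 ]]
```

View pics/c7.png

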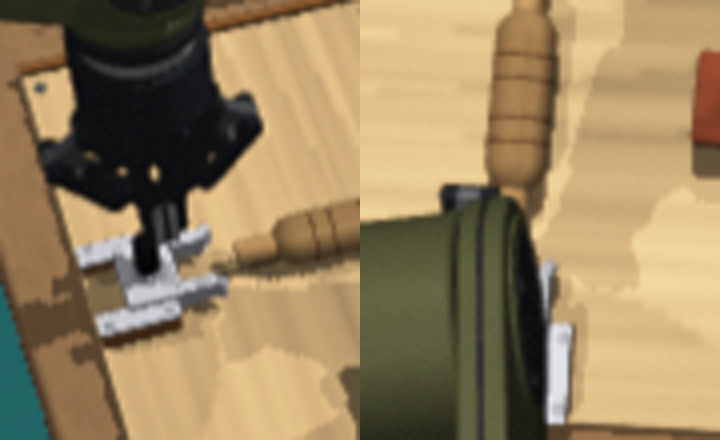

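Crop 7 shows the keeper still open, so the fingers passed over or beside the knob. I'll check where the fingertips really are.

```bash
python3 - <<'E'
from h import *
for P in([.4176,.116,.0429],[.4562,.1145,.0428]): 
    q=proj("side",P)[0]; print("tcp px",q,"crop6/7",(q-[185,120])*4)
P=[.571-.131*.9993,.111+.131*.0366-.001,.062]; q=proj("side",P)[0]; print("knob top",P,q,(q-[185,120])*4)
a,d=optics.read_camera("side"); S=cloud("side",d); J=jig(S.reshape(-1,3)).reshape(420,560,2)
for v in range(160,190,2): print(v,[(u,*(J[v,u]*1000).round().astype(int).tolist(),int(S[v,u,2]*1000),int(a[v,u].max())) for u in range(218,231,3)])
E
```

```text
tcp px [210.70065403 186.955949  ] crop6/7 [102.80261612 267.82379598]
tcp px [226.47546283 183.07305509] crop6/7 [165.90185131 252.29222035]
knob top [0.4400917, 0.1147946, 0.062] [219.15837207 180.06066648] [136.63348828 240.24266592]
160 [(218, -129, -22, 162, 15), (221, -121, -16, 151, 18), (224, -114, -12, 144, 14), (227, -108, -16, 147, 15), (230, -102, -17, 145, 21)]
162 [(218, -129, -16, 147, 15), (221, -122, -19, 148, 35), (224, -112, 9, 110, 104), (227, -109, -19, 143, 15), (230, -102, -15, 137, 18)]
164 [(218, -129, -16, 141, 16), (221, -123, -17, 139, 15), (224, -113, 9, 104, 101), (227, -110, -18, 135, 17), (230, -103, -15, 129, 17)]
166 [(218, -130, -17, 134, 20), (221, -123, -15, 130, 18), (224, -114, 5, 101, 20), (227, -109, -11, 119, 18), (230, -102, -9, 115, 17)]
168 [(218, -130, -6, 113, 17), (221, -124, -11, 118, 17), (224, -117, -13, 118, 17), (227, -110, -12, 114, 18), (230, -103, -12, 111, 15)]
170 [(218, -130, -7, 108, 41), (221, -124, -13, 113, 13), (224, -117, -11, 107, 19), (227, -111, -11, 106, 28), (230, -104, -10, 101, 30)]
172 [(218, -123, 65, 7, 200), 
[... 448 characters left out ...]
227, -113, -9, 73, 34), (230, -102, 20, 30, 165)]
180 [(218, -133, 1, 60, 55), (221, -127, -2, 61, 15), (224, -121, -9, 68, 53), (227, -114, -11, 68, 93), (230, -103, 15, 30, 166)]
182 [(218, -134, -2, 56, 72), (221, -128, -7, 61, 15), (224, -121, -5, 54, 82), (227, -112, 10, 32, 130), (230, -104, 16, 20, 85)]
184 [(218, -135, 0, 46, 77), (221, -129, -7, 53, 9), (224, -122, -4, 46, 52), (227, -113, 3, 33, 208), (230, -104, 19, 7, 86)]
186 [(218, -136, 2, 35, 73), (221, -129, -5, 42, 10), (224, -122, -5, 39, 36), (227, -115, -4, 35, 180), (230, -105, 14, 7, 143)]
188 [(218, -137, -2, 33, 104), (221, -130, -6, 36, 35), (224, -124, -9, 37, 116), (227, -116, -7, 31, 177), (230, -107, 8, 7, 178)]
```

The depth shows the shut fingertips at about z = 0.065, so they passed just over the knob, and the tips really are about 20 mm above the reported TCP. Back off, go 20 mm lower and push again.

>>> {"fn": "carry_out", "kwargs": {
  "steps": [
    [0,-10,-3,0,0,0,0],
    [0,-15,0,0,0,0,0],
    [0,-15,0,0,0,0,0],
    [0,-5,0,0,0,0,0],
    [0,0,8,0,0,0,0],
    [0,0,10,0,0,0,0],
    [0,0,5,0,0,0,0],
    [0,0,0,0,0,0,0]
  ]
}}

```text
t: 22.32
eef_pos: [0.4099, 0.1159, 0.0207]
tcp_rot: [-179.8, 0.0, 87.9]
wrist_force: [-0.7, -1.0, -0.5]
finger_gap: 0.002
gripper_force: 0.0
```

```bash
python3 - <<'E'
from h import *
state()
a,d=optics.read_camera("side"); S=cloud("side",d); J=jig(S.reshape(-1,3)).reshape(420,560,2)
for v in range(172,194,2): print(v,[(u,*(J[v,u]*1000).round().astype(int).tolist(),int(S[v,u,2]*1000),int(a[v,u].max())) for u in range(206,222,3)])
E
```

```text
t 22.3167 tcp jig [[-0.1611 -0.0009]] [0.40993438 0.11590888 0.02069884] [-1.79793470e+02  4.19339407e-02  8.78503401e+01] [-0.71236755 -1.01738009 -0.4807379 ]
172 [(206, -157, 8, 91, 33), (209, -152, -18, 122, 18), (212, -145, -16, 117, 18), (215, -137, -1, 95, 20), (218, -132, -11, 106, 19), (221, -125, -14, 106, 18)]
174 [(206, -158, 6, 86, 85), (209, -153, -15, 112, 19), (212, -146, -17, 112, 20), (215, -138, -5, 93, 18), (218, -133, -12, 100, 19), (221, -126, -13, 98, 34)]
176 [(206, -159, 4, 83, 19), (209, -153, -14, 103, 17), (212, -147, -12, 98, 17), (215, -140, -9, 92, 23), (218, -133, -13, 93, 20), (221, -119, 48, 10, 171)]
178 [(206, -160, 2, 78, 16), (209, -154, -12, 93, 16), (212, -148, -13, 92, 18), (215, -207, -684, 985, 145), (218, -129, 31, 27, 85), (221, -125, 3, 63, 77)]
180 [(206, -161, -8, 83, 16), (209, -155, -11, 85, 21), (212, -148, -11, 82, 61), (215, -138, 26, 30, 213), (218, -134, 0, 62, 56), (221, -127, -2, 61, 21)]
182 [(206, -163, -10, 79, 49), (209, -156, -12, 78, 52), (212, -149, -6, 68, 39), (215, -140, 18, 32, 209), (218, -135, -4, 59, 71), (221, -128, -6, 59, 22)]
184 [(206, -164, -11, 73, 65), (209, -157, -10, 69, 66), (212, -150, -8, 62, 19), (215, -141, 13, 31, 212), (218, -135, 0, 46, 90), (221, -129, -7, 53, 11)]
186 [(206, -164, -8, 61, 65), (209, -158, -9, 60, 59), (212, -151, -6, 53, 18), (215, -142, 7, 31, 170), (218, -136, 4, 33, 72), (221, -130, -7, 45, 11)]
188 [(206, -165, -11, 58, 65), (209, -159, -11, 54, 43), (212, -149, 20, 9, 74), (215, -144, -2, 36, 91), (218, -137, -4, 36, 78), (221, -130, -5, 35, 33)]
190 [(206, -166, -11, 50, 111), (209, -160, -11, 47, 45), (212, -151, 16, 6, 96), (215, -145, -5, 32, 85), (218, -138, -8, 34, 97), (221, -131, -8, 31, 117)]
192 [(206, -166, 14, 7, 159), (209, -159, 10, 10, 123), (212, -152, 8, 9, 126), (215, -145, 7, 7, 106), (218, -140, -13, 33, 176), (221, -133, -14, 32, 179)]
```

Tips are now at about z = 0.045, with the front face about 10 mm behind the knob.

>>> {"fn": "carry_out", "kwargs": {
  "steps": [
    [0,3,0,0,0,0,0],
    [0,3,0,0,0,0,0],
    [0,3,0,0,0,0,0],
    [0,3,0,0,0,0,0],
    [0,3,0,0,0,0,0],
    [0,3,0,0,0,0,0],
    [0,3,0,0,0,0,0],
    [0,3,0,0,0,0,0]
  ]
}}

```text
t: 23.03
eef_pos: [0.4352, 0.1153, 0.0228]
tcp_rot: [-180.0, -0.0, 87.9]
wrist_force: [-2.4, 0.7, 2.0]
finger_gap: 0.003
gripper_force: 1.2
```

```bash
python3 - <<'E'
from h import *
state(); post_side()
for n in("side",):
  for e in optics.tip_of(n,"keeper_knob")[:1]: print(n,e["confidence"],jig(atz(n,e["point"],.052)))
E
```

```text
t 23.0333 tcp jig [[-0.1359 -0.0006]] [0.43520026 0.11533651 0.02278529] [-1.79987275e+02 -3.02098326e-03  8.78618149e+01] [-2.39765555  0.66288411  2.02041328]
side post y 0.0009 ang -1.2 dz 0.0006 n 287 rms 0.0018
side 0.83 [[-0.11447662 -0.00166604]]
```

>>> {"fn": "carry_out", "kwargs": {
  "steps": [
    [0,3,0,0,0,0,0],
    [0,3,0,0,0,0,0],
    [0,3,0,0,0,0,0],
    [0,3,0,0,0,0,0],
    [0,3,0,0,0,0,0],
    [0,3,0,0,0,0,0],
    [0,2,0,0,0,0,0]
  ]
}}

```text
t: 23.72
eef_pos: [0.4553, 0.1145, 0.0227]
tcp_rot: [-180.0, 0.0, 87.9]
wrist_force: [-2.5, 0.2, 1.1]
finger_gap: 0.002
gripper_force: 1.1
```

>>> {"fn": "carry_out", "kwargs": {
  "steps": [
    [0,1,0,0,0,0,0],
    [0,1,0,0,0,0,0]
  ]
}}

```text
t: 23.88
eef_pos: [0.457, 0.1145, 0.0226]
tcp_rot: [-180.0, 0.0, 87.9]
wrist_force: [-1.5, 1.0, 0.1]
finger_gap: 0.004
gripper_force: 1.0
```

>>> {"fn": "carry_out", "kwargs": {
  "steps": [
    [0,1,0,0,0,0,0],
    [0,1,0,0,0,0,0]
  ]
}}

```text
t: 24.05
eef_pos: [0.4578, 0.1144, 0.0225]
tcp_rot: [-179.8, 0.0, 87.9]
wrist_force: [-8.7, 0.3, 5.6]
finger_gap: 0.001
gripper_force: 4.3
```

The force has jumped to 8.7 N, so it's at the stop. Back off, rise and verify.

>>> {"fn": "carry_out", "kwargs": {
  "steps": [
    [0,-2,0,0,0,0,0],
    [0,-6,0,0,0,0,0],
    [0,-10,0,0,0,0,0],
    [0,-10,0,0,0,0,0],
    [0,-5,-30,0,0,0,0],
    [0,0,-38,0,0,0,0],
    [0,0,-38,0,0,0,0],
    [0,0,-38,0,0,0,0]
  ]
}}

```text
t: 24.72
eef_pos: [0.4245, 0.1156, 0.1679]
tcp_rot: [-180.0, 0.0, 87.9]
wrist_force: [0.6, 0.4, -0.1]
finger_gap: 0.001
gripper_force: 0.0
```

>>> {"fn": "carry_out", "kwargs": {
  "steps": [
    [38,0,0,0,0,0,0],
    [38,0,0,0,0,0,0],
    [38,0,0,0,0,0,0],
    [38,0,0,0,0,0,0],
    [38,0,0,0,0,0,0],
    [0,0,0,0,0,0,0],
    [0,0,0,0,0,0,0]
  ]
}}

```text
t: 25.3
eef_pos: [0.4319, 0.3067, 0.1664]
tcp_rot: [-180.0, 0.0, 88.1]
wrist_force: [0.2, -0.8, 0.5]
finger_gap: 0.001
gripper_force: 0.0
```

```bash
python3 - <<'E'
from h import *
state(); post_side(); b=post_t()
b,d=optics.read_camera("top"); a,_=optics.read_camera("side"); C=cloud("top",d)
m=(C[...,2]>.05)&(C[...,2]<.08)&(C[...,0]<.52)&(C[...,0]>.4)&(C[...,1]>.05)&(C[...,1]<.2);k=C[m].mean(0);print("knob",k,jig(k))
f=lambda i,x,y:cv2.resize(i[y:y+110,x:x+90],None,fx=4,fy=4,interpolation=cv2.INTER_CUBIC)
cv2.imwrite("pics/c8.png",np.hstack([f(a,200,120),f(b,165,170)]))
E
```

```text
t 25.3 tcp jig [[-0.1461  0.1905]] [0.43194253 0.30668143 0.16642354] [-1.79982173e+02  3.26663215e-02  8.80584318e+01] [ 0.24361267 -0.81162501  0.52354261]
side post y 0.0006 ang -0.56 dz 0.0007 n 285 rms 0.0018
top post n 843 x -0.0738 0.0667 y mid -0.0001 fit y0 1e-04 ang -0.72
knob [0.4793028  0.11316931 0.06150067] [[-0.09171694 -0.00114231]]
```

View pics/c8.png

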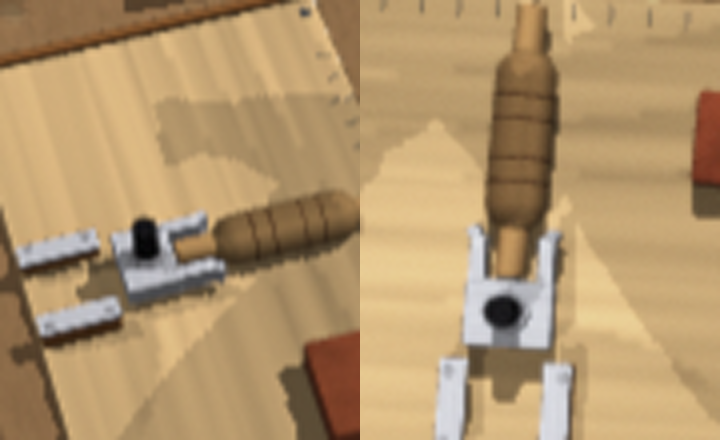

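Crop 8 shows the fork over the tenon and the post square on the line. The knob is at -91.7 mm, against -91 mm for home.

```bash
python3 -c "
from station import robot
print(robot.close_job())"
```

```text
the job is handed in; nothing more can be done
None
```

The job is handed in (no verdict was returned): the post rolled to the scribed line and measured about 0.1 mm off it and 0.7° from parallel, the keeper was pushed to its stop over the tenon, and the arm never went near the sanding block, tin or chair.

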